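# Set the notice in its stand and hold the sprung retainer at its stop

### The arm

A 6-joint arm with a two-finger parallel gripper is mounted at the origin on the work surface. World frame = base frame: x ahead of the robot, y to its left, z up, the work surface at z = 0. Lengths are in m, angles in degrees, forces in N, time in s.
With the tool pointing down it reaches from about 0.35 to 0.875 m from the base axis. Payload 4.2 kg.
Tool frame: the origin (TCP) lies midway between the tips of the shut fingers; the grasp point (between the pads) lies 19 mm behind it; z points along the fingers, y is the line along which they close (so a half turn about z gives the same grasp; the last joint's range is limited). The gripper opens to 85 mm and grips with 20 to 120 N. Pads are 22 mm wide; open, the fingers measure 114 mm over their backs; the gripper's body (76 mm by 85 mm) begins 54 mm behind the grasp point. The pads swing forward as they close: fully open they stand 13 mm farther back than shut.
Start: joints at [-50.214, 22.042, 0.453, 0, -68.411, -14.817], TCP at [0.264, -0.567, 0.231] pointing down, gripper open.
Joint ranges: [-179.83, 179.83], [-69.29, 118.12], [-61.27, 80.66], [-181.25, 117.63], [-171.15, -9.14], [-177.46, 177.46]. Speed limits (degrees/s): [159.86, 159.86, 180, 180, 180, 180].

### API

Orientations are given as [roll, pitch, yaw] about the fixed x, y, z axes, in that order (R = Rz(yaw) Ry(pitch) Rx(roll)).
In Python, from rig import * gives the robot as it stands.
- The arm moves only by the tool step_arm, never from a script. Its arguments are lists of equal length, an entry for each row: "rotation": the turn, a rotation vector about the tool's x, y, z in degrees, a list of three; "linear": the shift along the tool's x, y, z in mm, a list of three; "hand": the opening, from 0 (shut) to 1 (fully open). A call has 1 to 20 rows; each row is the pose to reach, as a shift and turn from the pose commanded when the call began, along the tool's axes at that moment; what a row does not reach only later rows make up. A row lasts 1/12 s, in which the tool goes at most 41.7 mm and 7.16 degrees, less where a joint would pass 70% of its speed; a pose out of reach is approached as far as the arm can. A call with a gripper value outside its range is refused whole. The fingers move at their own pace and stop on an object; "force" is the grip in N (left out, the last holds). Time passes only in rows, so rows that repeat a pose let the fingers close. It gives the time, the measured TCP pose, the force, the opening and the grip force at its end, in the units of the state.
- get_obs(): the state, without advancing time (a new reading comes with each control period).
- snapshot(name): name is "scene" or "top" or "wrist"; returns a dict with "frame" (420x560x3 uint8, red, green, blue), "depth" (420x560 float32, m along the optical axis (not along the pixel's ray), 0 where there is no reading), "intrinsics" (3x3 intrinsics, pixels), "R" (3x3) and "t" (3): a world point X has camera coordinates R X + t. Camera axes: x right, y down, z forward; pixel columns grow to the right and rows downward; lengths in m; the calibration is good to about 2 mm. A picture is of the moment at which its call begins.
- sign_off(): hands the job in; it is judged then, once.
Trained networks look in the newest picture that a camera, given by its name, has taken for a name from the list of things; names that differ only in an ending like _2 or _b are one class to them, and where a whole thing is asked for, a point or a joint stands for the part that bears it (a point fixed in the world has none). Each returns a list of dicts, best first, with "p" (0 to 1); they miss things now and then, are a little off and sometimes report something else, mostly with a low value. They report only what shows in the picture. A call takes as long as a camera call. They do not tell look-alikes from the thing itself.
- recognise(label, camera): "location" ([x, y, z] in m, in the coordinates of the camera as it stood for that picture, good to about 4 mm: the middle of the surface that is visible of it).
- outline_of(label, camera): "mask" (420x560 bool, what is visible of it).
- spot_point(label, camera): "location" ([x, y, z] in m, in the coordinates of the camera as it stood for that picture, good to about 4 mm: a listed point, or the origin of a listed thing).
The state is a dict: "time": time; "qpos": joint angles; "joint_velocities": joint speeds; "joint_efforts": joint torques, N m; "position": TCP position; "tcp_rot": TCP orientation; "ft_force": force on the tool from outside, world axes, zero at the start; "ft_torque": the same for the moment, N m; "opening": opening from 0.0 (shut) to 1.0 (fully open); "gripper_force": force on a finger pad.
Only numpy, scipy, OpenCV 4.12 (cv2) and the standard library are available. Lean on these libraries where they do the work, as an engineer would, in place of code of your own. Each camera call takes 0.05 s, during which the arm holds its last target. There are 200 camera calls.

### The job

Take the notice panel out of the slotted wooden block and stand it, centred, in the wooden notice stand: lower edge on the base behind the front lip, leaning back against the two rest uprights, and let go of it. Then swing the stand's sprung retaining arm round by its upright black pin until it is wound fully against its stop across the front of the panel, and finish while holding it there with the gripper, because it springs back open if let go and I need it held to do up the lock knob. Leave the mug, the box of baubles and the screwdriver where they are.

Things in the scene. Friction and masses are not known exactly. Their poses are not given: they have to be found in the camera images.
- panel_center (a point): Centre of the loose notice panel: plywood slab with a white sheet on both faces (either may show), 10 mm thick (its x), 120 mm wide (y), 130 mm tall (z, up along the panel), 0.08 to 0.17 kg. It starts upright in the slot of the wooden block, lower edge 8 mm and top edge 138 mm above the table.
- rack: Fixed slotted wooden block, 80 x 110 x 32 mm high (x, y, z), origin at the centre of its underside. One slot along its y through the middle, 14 mm wide, floor 8 mm above the table; the panel stands in it and sticks out 106 mm above it.
- stand: Fixed notice stand; origin under its centre, on the table; x points to its front (away from the robot, give or take yaw), y left, z up. Wooden base 12 mm thick, x -72 to +62, y -122 to +122 mm. Front lip 10 mm high on the base, rear face at x +34, y -65 to +65 mm. Right, at x +34, y -95 mm, is the hanger post with the retaining arm's pivot.
- stand_seat (a point): Where a well-leaning panel's centre lies (x +6, y 0, z +76 mm in the stand's frame; axes as the stand's). Rest: two uprights 16 mm wide at y -36 and +36 mm, front faces meeting the base's top at x +17 mm and leaning back (to -x) 0.30 rad from vertical, 80 mm long up the slope, a crossbar 43 to 57 mm up, struts behind. Panel then tilts 0.3 to 0.37 rad.
- retainer (a joint): Turn of the retaining arm about its vertical pivot, rad, counter-clockwise from above. 0: sprung open, where it starts (arm 0.9 rad from the stand's y, towards its x). 0.9: the stop, arm along the stand's +y across the panel's front, 5 to 12 mm clear of it. A spring pushes it back to 0: about 2 N at the pin when open, 4.6 N at the stop.
- retainer_pin (a point): Middle of the upright round black pin at the arm's free end: 14 mm in diameter, from 58 to 108 mm above the table, this point at 83 mm, 190 mm from the pivot. Under it the aluminium bar, 8 mm thick, 42 to 58 mm above the table. At the stop the pin is at x +34, y +95 mm in the stand's frame, 35 mm beyond a centred panel's edge.
- retainer_pivot (a point): Point on the retaining arm's vertical pivot axis, 83 mm above the table (level with the pin's middle); the hub there is 34 mm in diameter, up to 62 mm high, with a small lock knob up to 78 mm.
- mug: Bystander: white mug, 76 mm in diameter, 90 mm high, origin at its underside.
- bauble_box: Bystander: open cardboard box of baubles, 150 x 110 x 60 mm, origin at its underside.
- screwdriver: Bystander: screwdriver, 170 mm long, lying on the table.
There are look-alikes about, which are no part of the job. There is more than one size of the part that bears panel_center; the job needs the largest.

How it is judged (in metres and radians):
On the way, in this order (a step that is already met when the one before it is completed fails the run):
1. the panel leans in the stand, let go and at rest, the retaining arm still open (x of panel_center in the frame of stand between -0.015 and 0.025 m and y of panel_center in the frame of stand between -0.02 and 0.02 m and z of panel_center in the frame of stand between 0.066 and 0.083 m and angle between panel_center's own z axis and vertical between 0.2 and 0.46 rad and angle between the y axis of panel_center and the y axis of stand, either way round below 0.15 rad and contact force between the fingers and panel below 0.1 N and linear speed of panel below 0.03 m/s and value of joint retainer below 0.6 rad), for 0.2 s.
2. the retaining arm is wound to its stop (value of joint retainer above 0.84 rad), for 0.2 s.
At the end, for the whole second after the job is handed in: The gripper's fingers still hold the retaining arm (over 1 N) within 0.06 rad of its stop, and the panel, touched by neither fingers nor arm, leans at rest in the stand: lower edge on the base behind the lip, 0.2 to 0.46 rad back, within 20 mm of the middle and 0.15 rad square to the stand (value of joint retainer above 0.84 rad and contact force between the fingers and retainer above 1 N and contact force between panel and retainer below 0.5 N and x of panel_center in the frame of stand between -0.015 and 0.025 m and y of panel_center in the frame of stand between -0.02 and 0.02 m and z of panel_center in the frame of stand between 0.066 and 0.083 m and angle between panel_center's own z axis and vertical between 0.2 and 0.46 rad and angle between the y axis of panel_center and the y axis of stand, either way round below 0.15 rad and contact force between the fingers and panel below 0.1 N and linear speed of panel below 0.03 m/s); the arm keeps its last pose, push and grip.
It fails at once if a bystander was moved more than 30 mm (distance of any of mug, bauble_box, screwdriver from where it was at the start of the episode above 0.03 m).
It also fails if it takes over 58 s, if anything falls off the work surface, if the arm or the gripper's body presses on something with over 40 N, if the wrist force passes 120 N, or if a joint passes its speed limit or range.

## Working session

There is one attempt and no reset: what is moved stays moved. The work goes in short steps, Python scripts to look and compute and a tool call to move; the robot and the scene stay as the last step left them, time stands still between calls to the robot, and variables do not carry over. Pictures are saved under pics/ and viewed, at most 10 in all, crops included, and the job is handed in when it is done.

Besides the shell and the picture viewer there is one more tool, called after "Request:" as a command line: name --argument value ..., lists and objects as JSON in quotes. step_arm: Moves the arm, as the interface text tells. Its arguments: {"type":"object","properties":{"rotation":{"type":"array","items":{"type":"array","items":{"type":"number"}}},"linear":{"type":"array","items":{"type":"array","items":{"type":"number"}}},"hand":{"type":"array","items":{"type":"number"}},"force":{"type":"number"}},"required":["rotation","linear","hand"]}

```bash
mkdir -p pics; ls; cat > h.py <<'E'
from rig import *
import numpy as np, cv2
def w(s,p): return s["R"].T@(np.array(p)-s["t"])
def cloud(s):
    d=s["depth"];K=s["intrinsics"];v,u=np.mgrid[:420,:560]
    P=np.stack([(u-K[0,2])*d/K[0,0],(v-K[1,2])*d/K[1,1],d],-1)
    return (P-s["t"])@s["R"]
def px(s,X):
    c=s["intrinsics"]@(s["R"]@np.array(X)+s["t"]); return (c[:2]/c[2]).round().astype(int).tolist()
def save(s,n,box=None,f=1):
    im=s["frame"][:,:,::-1]
    if box: im=im[box[1]:box[3],box[0]:box[2]]
    cv2.imwrite("pics/"+n,cv2.resize(im,None,fx=f,fy=f,interpolation=cv2.INTER_CUBIC))
E
cat > a.py <<'E'
from h import *
np.set_printoptions(precision=4,suppress=True)
S={}
for c in ["scene","top"]:
    s=snapshot(c);S[c]=s;save(s,c+"0.png",None,1.4)
    np.savez(c+"0.npz",**s)
    for n in ["panel_center","rack","stand","stand_seat","retainer_pin","retainer_pivot","mug","bauble_box","screwdriver"]:
        for r in spot_point(n,c)[:4]:
            X=w(s,r["location"]);print(c,n,round(r["p"],2),X.round(3),px(s,X))
print(get_obs())
E
python3 a.py
```

```text
pics
scene panel_center 0.91 [ 0.363 -0.114  0.04 ] [232, 193]
scene panel_center 0.64 [ 0.593 -0.168  0.049] [234, 242]
scene panel_center 0.62 [ 0.466 -0.194  0.076] [214, 209]
scene rack 0.61 [ 0.467 -0.203 -0.   ] [214, 229]
scene stand 0.89 [ 0.464  0.189 -0.   ] [329, 198]
scene stand_seat 0.84 [0.47  0.188 0.077] [331, 181]
scene retainer_pin 0.94 [0.637 0.26  0.079] [378, 206]
scene retainer_pin 0.37 [ 0.467 -0.194  0.069] [214, 211]
scene retainer_pivot 0.79 [0.527 0.106 0.082] [315, 196]
scene mug 0.56 [ 0.753  0.01  -0.   ] [316, 276]
scene bauble_box 0.98 [ 0.604  0.43  -0.004] [415, 207]
scene screwdriver 0.66 [ 0.603 -0.47  -0.003] [128, 288]
scene screwdriver 0.42 [ 0.606  0.428 -0.002] [415, 207]
top panel_center 0.69 [0.473 0.19  0.074] [209, 248]
top panel_center 0.58 [ 0.355 -0.111  0.043] [322, 293]
top panel_center 0.48 [ 0.465 -0.192  0.074] [354, 251]
top panel_center 0.45 [ 0.593 -0.171  0.049] [344, 204]
top rack 0.78 [ 0.469 -0.203  0.001] [354, 250]
top stand 0.72 [0.467 0.181 0.002] [217, 251]
top stand 0.39 [0.639 0.259 0.085] [184, 185]
top stand_seat 0.
[... 206 characters left out ...]
74 [ 0.608  0.427 -0.   ] [133, 201]
top mug 0.64 [0.76  0.004 0.002] [280, 149]
top bauble_box 0.98 [ 0.608  0.428 -0.003] [132, 201]
top screwdriver 0.64 [ 0.604 -0.469 -0.001] [447, 203]
{'time': 1.0, 'qpos': array([-50.214 ,  22.0403,   0.4526,   0.0006, -68.4116, -14.817 ]), 'joint_velocities': array([-0.0874, -0.0248,  0.001 ,  0.0545,  0.0468, -0.0659]), 'joint_efforts': array([ -0.0009, -39.2096,  18.8619,   4.1906,  -0.0004,   0.    ]), 'position': array([ 0.2638, -0.5666,  0.2313]), 'tcp_rot': array([-179.9992,   -0.0004, -155.0308]), 'ft_force': array([ 0.5863, -0.8242, -0.5971]), 'ft_torque': array([ 0.0299,  0.012 , -0.0452]), 'gripper_force': 0.0, 'opening': 1.0002732053014118}
```

```bash
cat > b.py <<'E'
from h import *
s=dict(np.load("scene0.npz"));save(s,"crop0.png",(170,140,450,300),2.8)
np.set_printoptions(precision=4,suppress=True)
for c in ["scene","top"]:
    s=dict(np.load(c+"0.npz"));P=cloud(s).reshape(-1,3);P=P[s["depth"].ravel()>0]
    for nm,m in {"panelTop":(abs(P[:,0]-.467)<.07)&(abs(P[:,1]+.198)<.1)&(P[:,2]>.125)&(P[:,2]<.15),
              "panel":(abs(P[:,0]-.467)<.07)&(abs(P[:,1]+.198)<.1)&(P[:,2]>.05)&(P[:,2]<.15),
              "rackTop":(abs(P[:,0]-.467)<.07)&(abs(P[:,1]+.2)<.1)&(abs(P[:,2]-.032)<.004),
              "baseTop":(abs(P[:,0]-.465)<.12)&(abs(P[:,1]-.185)<.16)&(abs(P[:,2]-.012)<.004),
              "pin":(abs(P[:,0]-.636)<.03)&(abs(P[:,1]-.259)<.03)&(P[:,2]>.07)&(P[:,2]<.12)}.items():
        Q=P[m]
        if len(Q)<8: print(c,nm,len(Q));continue
        r=cv2.minAreaRect(Q[:,:2].astype(np.float32)*1000)
        print(c,nm,len(Q),r,Q[:,2].min(),Q[:,2].max())
E
python3 b.py
```

```text
scene panelTop 232 ((469.3243713378906, -195.45465087890625), (118.74597930908203, 14.502561569213867), 86.96607971191406) 0.12517599236855018 0.1442795422223765
scene panel 1059 ((470.349853515625, -195.35195922851562), (119.7495346069336, 16.53980255126953), 86.96607971191406) 0.05008899628740313 0.1442795422223765
scene rackTop 370 ((484.5712890625, -209.2386474609375), (126.19099426269531, 73.09087371826172), 69.61473083496094) 0.028041946336399868 0.03598979682396738
scene baseTop 1168 ((462.3264465332031, 184.15866088867188), (137.74154663085938, 246.21780395507812), 16.36241912841797) 0.008006396434676969 0.015916054501330434
scene pin 59 ((636.1285400390625, 259.22406005859375), (13.303248405456543, 15.765612602233887), 67.12454223632812) 0.07055217997513787 0.10938788451805309
top panelTop 203 ((468.9247741699219, -193.7848663330078), (118.44979858398438, 9.918118476867676), 86.69314575195312) 0.12669518813917646 0.14365989408856286
top panel 256 ((468.5151672363281, -193.76300048828125), (118.45393371582031, 10.70513916015625), 86.64424896240234) 0.051741256597069706 0.14365989408856286
top rackTop 911 ((468.4479064941406, -203.7544403076172), (109.58902740478516, 79.83049011230469), 86.7061996459961) 0.028012413405541826 0.03593817015094837
top baseTop 3320 ((470.2534484863281, 187.22817993164062), (151.52972412109375, 244.79013061523438), 16.303346633911133) 0.008006702581166068 0.015993471831640706
top pin 44 ((635.1738891601562, 259.2459411621094), (12.971100807189941, 12.340989112854004), 75.83476257324219) 0.07204642459421537 0.11009986975159147
```

View pics/scene0.png

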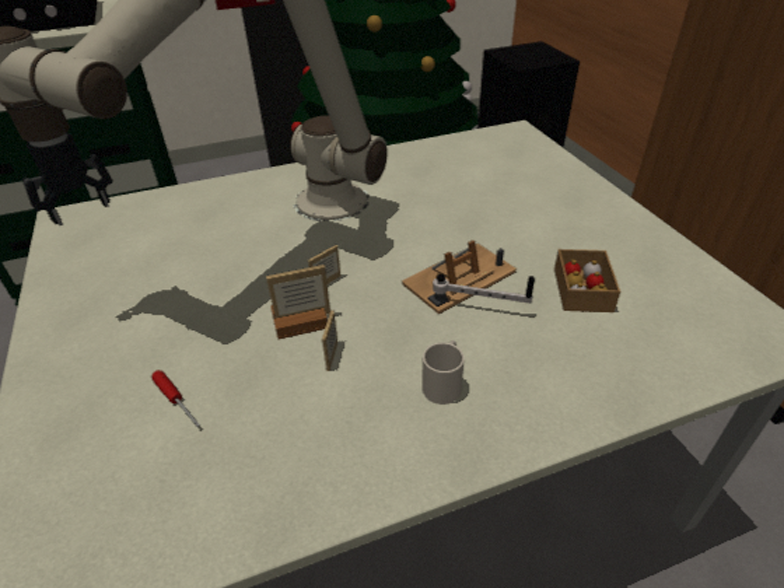

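View pics/top0.png

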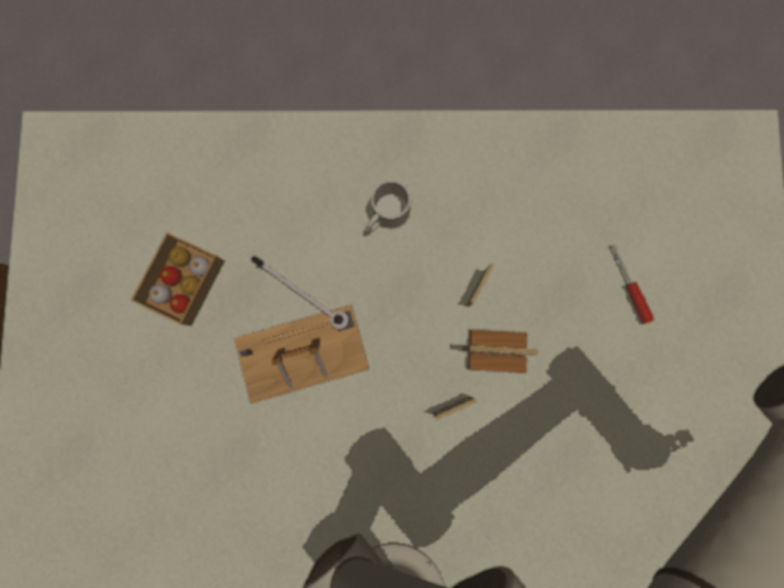

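View pics/crop0.png

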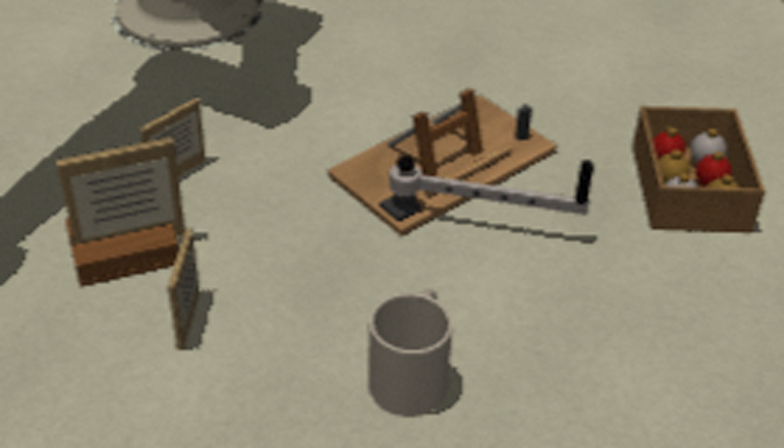

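The panel in the block (scene px (214,209) at 560-pixel scale) is the only large one standing in the slot. Its measured width is 119 mm and its top is at about 0.14 m. The other two, at (232,193) and (234,242), are smaller and stand on the table. The crop confirms this. The stand is at about (0.467, 0.187) with yaw about 16.2°, and the pivot-to-pin direction agrees with that yaw.

```bash
cat >> h.py <<'E'
from scipy.spatial.transform import Rotation as Ro
def to(p,rpy,frm=None):
    o=get_obs(); R0=Ro.from_euler('xyz',o["tcp_rot"],degrees=True)
    if frm: o={"position":np.array(frm[0])};R0=Ro.from_euler('xyz',frm[1],degrees=True)
    l=R0.inv().apply(np.array(p)-o["position"])*1000
    r=(R0.inv()*Ro.from_euler('xyz',rpy,degrees=True)).as_rotvec(degrees=True)
    print("lin",l.round(1).tolist(),"rot",r.round(2).tolist(),"rows",max(np.linalg.norm(l)/41.7,np.linalg.norm(r)/7.16).round(1))
E
python3 -c "
from h import *
to([.469,-.195,.25],[180,0,-93.3])"
```

```text
lin [-342.8, 250.2, -18.7] rot [-0.0, -0.0, -61.73] rows 10.2
```

Request:
step_arm --rotation '[[0,0,-61.7],[0,0,-61.7],[0,0,-61.7],[0,0,-61.7],[0,0,-61.7],[0,0,-61.7],[0,0,-61.7],[0,0,-61.7],[0,0,-61.7],[0,0,-61.7],[0,0,-61.7],[0,0,-61.7],[0,0,-61.7],[0,0,-61.7],[0,0,-61.7],[0,0,-61.7]]' --linear '[[-342.8,250.2,-18.7],[-342.8,250.2,-18.7],[-342.8,250.2,-18.7],[-342.8,250.2,-18.7],[-342.8,250.2,-18.7],[-342.8,250.2,-18.7],[-342.8,250.2,-18.7],[-342.8,250.2,-18.7],[-342.8,250.2,-18.7],[-342.8,250.2,-18.7],[-342.8,250.2,-18.7],[-342.8,250.2,-18.7],[-342.8,250.2,-18.7],[-342.8,250.2,-18.7],[-342.8,250.2,-18.7],[-342.8,250.2,-18.7]]' --hand '[0.6,0.6,0.6,0.6,0.6,0.6,0.6,0.6,0.6,0.6,0.6,0.6,0.6,0.6,0.6,0.6]'

```text
time: 2.33
position: [0.4684, -0.1961, 0.2499]
tcp_rot: [180.0, -0.0, -93.5]
ft_force: [-0.1, -0.2, -0.7]
opening: 0.597
gripper_force: 0.0
```

```bash
cat > c.py <<'E'
from h import *
np.set_printoptions(precision=4,suppress=True)
s=snapshot("wrist");save(s,"w1.png")
P=cloud(s).reshape(-1,3);P=P[s["depth"].ravel()>0]
for nm,m in {"panelTop":(abs(P[:,0]-.467)<.07)&(abs(P[:,1]+.198)<.09)&(P[:,2]>.130)&(P[:,2]<.146),
  "rack":(abs(P[:,0]-.467)<.07)&(abs(P[:,1]+.2)<.1)&(abs(P[:,2]-.032)<.004)}.items():
    Q=P[m];print(nm,len(Q))
    if len(Q)>8: print(cv2.minAreaRect(Q[:,:2].astype(np.float32)*1000),np.median(Q,0))
o=get_obs();print(o["position"],o["tcp_rot"],o["opening"])
to([.469,-.195,.09],[180,0,-93.3])
E
python3 c.py
```

```text
panelTop 2084
((468.57427978515625, -195.01419067382812), (119.44217681884766, 9.80495548248291), 86.88652801513672) [ 0.4681 -0.2013  0.1386]
rack 6923
((467.7637634277344, -203.9502410888672), (109.88786315917969, 80.15621185302734), 86.90016174316406) [ 0.4629 -0.2083  0.0326]
[ 0.4684 -0.196   0.2499] [179.9863  -0.0002 -93.4485] 0.6013821230639929
lin [-1.1, -0.6, 159.9] rot [0.01, -0.0, -0.15] rows 3.8
```

View pics/w1.png

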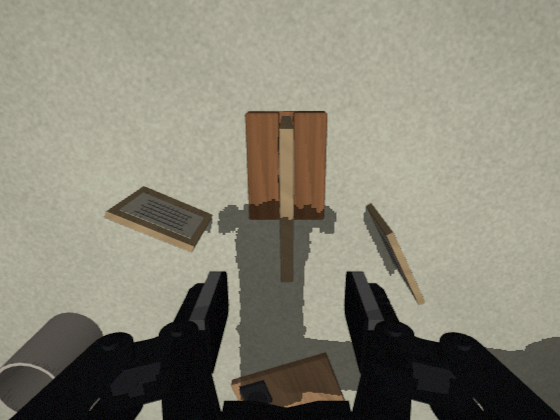

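The wrist view shows the panel edge-on, running from about (287,130) to (287,280), midway between the fingers. The fit gives (0.4686, -0.195, top 0.139). I'll descend and grip.

Request:
step_arm --rotation '[[0,0,0],[0,0,0],[0,0,0],[0,0,0],[0,0,0],[0,0,0],[0,0,0],[0,0,0],[0,0,0],[0,0,0],[0,0,0],[0,0,0],[0,0,0],[0,0,0],[0,0,0]]' --linear '[[-1,0,30],[-1,0,60],[-1,0,90],[-1,0,115],[-1,0,135],[-1,0,150],[-1,0,160],[-1,0,160],[-1,0,160],[-1,0,160],[-1,0,160],[-1,0,160],[-1,0,160],[-1,0,160],[-1,0,160]]' --hand '[0.6,0.6,0.6,0.6,0.6,0.6,0.6,0.6,0.05,0.05,0.05,0.05,0.05,0.05,0.05]' --force 45

```text
time: 3.63
position: [0.4696, -0.1942, 0.0912]
tcp_rot: [-179.9, -0.0, -93.3]
ft_force: [-0.8, 0.7, 6.2]
opening: 0.108
gripper_force: 44.8
```

Request:
step_arm --rotation '[[0,0,0],[0,0,0],[0,0,0],[0,0,0],[0,0,0],[0,0,0],[0,0,0],[0,0,0],[0,0,0],[0,0,0]]' --linear '[[0,0,0],[0,0,-5],[0,0,-20],[0,0,-40],[0,0,-60],[0,0,-85],[0,0,-110],[0,0,-125],[0,0,-125],[0,0,-125]]' --hand '[0.05,0.05,0.05,0.05,0.05,0.05,0.05,0.05,0.05,0.05]'

```text
time: 4.47
position: [0.469, -0.1937, 0.2152]
tcp_rot: [-179.9, 0.0, -93.4]
ft_force: [-0.3, -0.6, -2.1]
opening: 0.117
gripper_force: 44.1
```

```bash
cat > d.py <<'E'
from h import *
np.set_printoptions(precision=4,suppress=True)
s=snapshot("scene");save(s,"s2.png",(150,100,450,300),2.6)
P=cloud(s);o=get_obs();p=o["position"];print(p,o["tcp_rot"],o["opening"],o["gripper_force"],o["ft_force"])
# panel points in tool frame
R0=Ro.from_euler('xyz',o["tcp_rot"],degrees=True)
Q=R0.inv().apply(P.reshape(-1,3)-p).reshape(420,560,3)*1000
m=(abs(Q[...,0])<75)&(abs(Q[...,1])<12)&(Q[...,2]>0)&(Q[...,2]<110)&(s["depth"]>0)
q=Q[m];print(len(q),q.min(0),q.max(0),np.percentile(q,[2,50,98],axis=0))
# stand frame from wrist/top base edges
s=snapshot("top");P=cloud(s);P=P[s["depth"]>0]
yaw=np.radians(16.2)
for n in ["stand","stand_seat","retainer_pin","retainer_pivot"]:
    for r in spot_point(n,"top")[:1]: print(n,round(r["p"],2),w(s,r["location"]))
E
python3 d.py
```

```text
[ 0.4683 -0.1936  0.214 ] [179.9188   0.0594 -93.3565] 0.11197737613664675 44.06779110431671 [-0.0589  0.3509 -2.0584]
1018 [-58.9322 -10.2712   0.0758] [60.8567 -0.6774 83.71  ] [[-56.3486  -8.7604   1.5551]
 [  2.2611  -5.3405  39.539 ]
 [ 58.4993  -1.7302  79.7532]]
stand 0.72 [0.4656 0.1834 0.0012]
stand_seat 0.8 [0.4713 0.1917 0.075 ]
retainer_pin 0.79 [0.6353 0.2616 0.0832]
retainer_pivot 0.66 [0.5257 0.1042 0.0809]
```

View pics/s2.png

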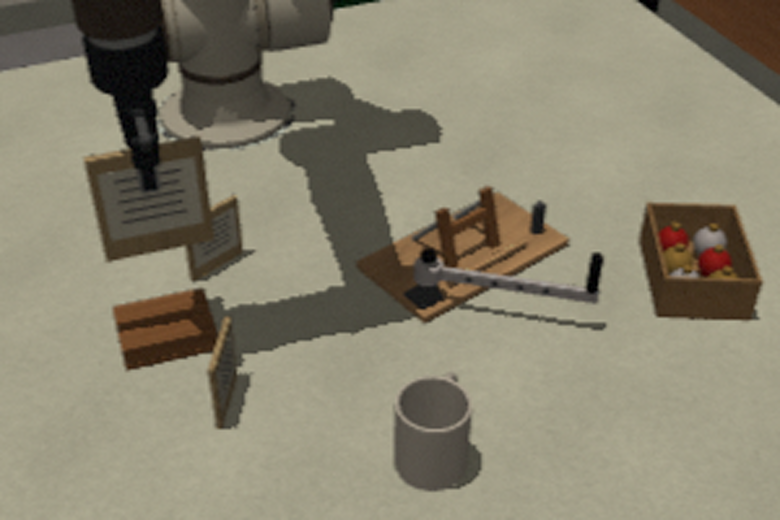

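Panel is held; lower edge is 83 mm below the TCP and it's centred to about 1 mm. Next is a hover over the stand, tilted.

```bash
python3 -c "
from h import *
to([.4637,.1866,.21],[-160.5,0,-73.8])"
```

```text
lin [-379.6, 26.9, 3.9] rot [19.45, -3.29, -19.35] rows 9.1
```

Request:
step_arm --rotation '[[0,0,0],[1,0,-1],[3,-0.5,-3],[5,-1,-5],[7,-1,-7],[9,-1.5,-9],[11,-2,-11],[13,-2,-13],[15,-2.5,-15],[17,-3,-17],[18.5,-3,-18.5],[19.45,-3.29,-19.35],[19.45,-3.29,-19.35],[19.45,-3.29,-19.35],[19.45,-3.29,-19.35],[19.45,-3.29,-19.35],[19.45,-3.29,-19.35]]' --linear '[[-10,0,0],[-30,2,0],[-60,4,1],[-95,7,1],[-130,9,1],[-165,12,2],[-200,14,2],[-235,17,2],[-270,19,3],[-305,22,3],[-335,24,3],[-360,26,4],[-375,27,4],[-379.6,27,4],[-379.6,27,4],[-379.6,27,4],[-379.6,27,4]]' --hand '[0.05,0.05,0.05,0.05,0.05,0.05,0.05,0.05,0.05,0.05,0.05,0.05,0.05,0.05,0.05,0.05,0.05]'

```text
time: 6.18
position: [0.464, 0.1857, 0.2108]
tcp_rot: [-160.4, -0.1, -73.9]
ft_force: [-0.5, 0.5, -1.5]
opening: 0.111
gripper_force: 43.9
```

```bash
cat > e.py <<'E'
from h import *
np.set_printoptions(precision=4,suppress=True)
o=get_obs();p=o["position"];print(p,o["tcp_rot"],o["opening"],o["gripper_force"],o["ft_force"])
R0=Ro.from_euler('xyz',o["tcp_rot"],degrees=True)
s=snapshot("wrist");save(s,"w3.png");np.savez("w3.npz",**s)
P=cloud(s);ok=s["depth"]>0
m=ok&(abs(P[...,2]-.012)<.003)&(np.hypot(P[...,0]-.465,P[...,1]-.185)<.15)
print("base",m.sum(),cv2.minAreaRect(P[m][:,:2].astype(np.float32)*1000))
for c in ["wrist","scene"]:
    if c=="scene": s=snapshot(c)
    for n in ["stand","stand_seat","retainer_pivot","retainer_pin"]:
        for r in spot_point(n,c)[:1]: print(c,n,round(r["p"],2),w(s,r["location"]))
P=cloud(s)
Q=R0.inv().apply(P.reshape(-1,3)-p).reshape(420,560,3)*1000
m=(abs(Q[...,0])<75)&(abs(Q[...,1])<12)&(Q[...,2]>0)&(Q[...,2]<100)&(s["depth"]>0)
q=Q[m];print("panel",len(q),np.percentile(q,[2,50,98],axis=0))
E
python3 e.py
```

```text
[0.464  0.1857 0.2108] [-160.4108   -0.0627  -73.8681] 0.11084807451407702 43.86393070220947 [-0.5406  0.5341 -1.5023]
base 28986 ((461.0901794433594, 185.3900604248047), (134.88650512695312, 244.76339721679688), 16.33509063720703)
wrist stand 0.89 [ 0.4673  0.1845 -0.0005]
wrist stand_seat 0.89 [0.4731 0.1894 0.0812]
wrist retainer_pivot 0.9 [0.5297 0.1068 0.0832]
wrist retainer_pin 0.79 [0.6324 0.2587 0.0823]
scene stand 0.77 [ 0.464   0.1895 -0.0009]
scene stand_seat 0.6 [0.4701 0.1875 0.0798]
scene retainer_pivot 0.82 [0.5261 0.1068 0.0812]
scene retainer_pin 0.76 [0.6382 0.2623 0.0798]
panel 863 [[-55.8176  -7.4724   1.5861]
 [  7.4697  -3.8918  40.7486]
 [ 61.5498   1.8484  81.2487]]
```

View pics/w3.png

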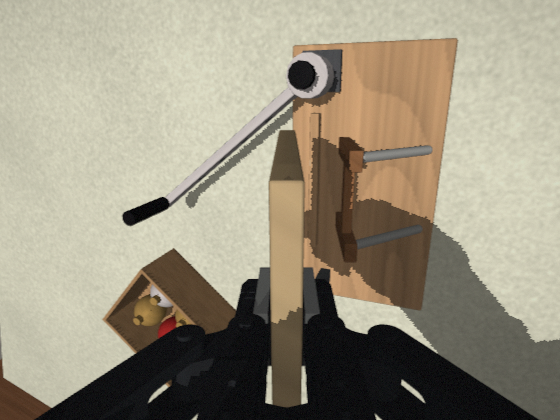

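Wrist view: panel edge-on over the stand, uprights at about (350,155) and (345,240), the lip line at about (315,170), and the arm still open.

```bash
python3 -c "
from h import *
s=dict(np.load('w3.npz'));P=cloud(s)[s['depth']>0]
a=np.radians(16.3);q=(P-[.4663,.1866,0])@np.array([[np.cos(a),-np.sin(a),0],[np.sin(a),np.cos(a),0],[0,0,1]])*1000
for z in range(25,85,10):
  for y in (-36,36):
    m=(abs(q[:,2]-z)<3)&(abs(q[:,1]-y)<8)&(abs(q[:,0])<40)
    if m.sum()>5: print(z,y,m.sum(),np.percentile(q[m,0],95).round(1),'exp',17-np.tan(.3)*(z-12))
m=(q[:,2]>18)&(q[:,2]<24)&(abs(q[:,1])<70)&(abs(q[:,0]-36)<15);print('lip',m.sum(),np.percentile(q[m],[3,97],axis=0))
m=(q[:,2]>70)&(q[:,2]<84)&(abs(q[:,1])<55)&(q[:,0]<20)&(q[:,0]>-30);print('up y',np.percentile(q[m,1],[1,99]))
to([.4625,.188,.15],[-160.5,0,-73.7]);to([.4625,.188,.095],[-160.5,0,-73.7]);to([.4625,.188,.0915],[-160.5,0,-73.7])"
```

```text
25 -36 113 39.5 exp 12.978628755074897
25 36 90 39.7 exp 12.978628755074897
35 -36 25 10.6 exp 9.885266258978668
35 36 13 10.0 exp 9.885266258978668
45 -36 89 7.2 exp 6.791903762882434
45 36 72 6.7 exp 6.791903762882434
55 -36 105 3.8 exp 3.6985412667862025
55 36 83 3.9 exp 3.6985412667862025
65 -36 115 0.9 exp 0.605178770689971
65 36 107 0.8 exp 0.605178770689971
75 -36 42 -2.0 exp -2.4881837254062624
75 36 53 -1.9 exp -2.4881837254062624
lip 1178 [[ 33.58546751 -61.79915899  19.04951974]
 [ 41.25418216  60.25503619  23.6365114 ]]
up y [-43.58071321  42.09313808]
lin [-2.1, 21.6, 57.1] rot [-0.13, -0.09, -0.09] rows 1.5
lin [-2.2, 40.1, 108.9] rot [-0.13, -0.09, -0.09] rows 2.8
lin [-2.2, 41.3, 112.2] rot [-0.13, -0.09, -0.09] rows 2.9
```

The stand model fits within 1 mm. Descending.

Request:
step_arm --rotation '[[0,0,0],[0,0,0],[0,0,0],[0,0,0],[0,0,0],[0,0,0],[0,0,0],[0,0,0],[0,0,0],[0,0,0],[0,0,0],[0,0,0],[0,0,0]]' --linear '[[-2,9,25],[-2,16,43],[-2,22,60],[-2,28,76],[-2,32,87],[-2,35.5,96],[-2,38,103],[-2,39.5,107],[-2,40.5,110],[-2,41,111.5],[-2,41,111.5],[-2,41,111.5],[-2,41,111.5]]' --hand '[0.05,0.05,0.05,0.05,0.05,0.05,0.05,0.05,0.05,0.05,0.05,0.05,0.05]'

```text
time: 7.77
position: [0.4635, 0.1891, 0.0982]
tcp_rot: [-160.7, -0.0, -73.8]
ft_force: [0.5, -0.2, -1.7]
opening: 0.109
gripper_force: 44.4
```

```bash
cat > f.py <<'E'
from h import *
np.set_printoptions(precision=2,suppress=True)
o=get_obs();print(o["position"]*1000,o["tcp_rot"],o["opening"],o["gripper_force"],o["ft_force"])
s=snapshot("scene")
a=np.radians(16.3);P=cloud(s);q=(P-[.4663,.1866,0])@np.array([[np.cos(a),-np.sin(a),0],[np.sin(a),np.cos(a),0],[0,0,1]])*1000
r=outline_of("panel_center","scene")
for d in r[:4]:
    m=d["mask"]&(s["depth"]>0);Q=q[m]
    k=(abs(Q[:,0])<60)&(abs(Q[:,1])<90)&(Q[:,2]>18);Q=Q[k]
    if len(Q)<100: continue
    c=np.median(Q,0);Q=Q[np.abs(Q-c).max(1)<90]
    A=np.c_[Q[:,1:],np.ones(len(Q))];k=np.ones(len(Q),bool)
    for _ in range(5):
        b=np.linalg.lstsq(A[k],Q[k,0],rcond=None)[0];k=abs(Q[:,0]-A@b)<4
    print(d["p"],len(Q),k.sum(),"x=",b,"tilt",np.arctan(-b[1]),"yawdev",b[0],"y",np.percentile(Q[k,1],[1,99]),"z",np.percentile(Q[k,2],[1,99]))
E
python3 f.py
```

```text
[463.55 189.07  98.19] [-160.75   -0.04  -73.78] 0.10922612193375442 44.441547989845276 [ 0.5  -0.21 -1.67]
0.93 1064 962 x= [-0.   -0.34 35.73] tilt 0.3307222601650613 yawdev -0.000629933386210042 y [-58.6   60.55] z [ 22.05 142.05]
```

```bash
python3 -c "
from h import *
o=get_obs();print(o['qpos'].round(2),o['joint_velocities'].round(2));to([.4627,.188,.0920],[-160.5,0,-73.7])"
```

```text
[ 38.16  10.91 -55.34  50.85  -9.2  -71.29] [-0.1   0.06 -0.24  0.25 -0.04 -0.06]
lin [0.6, 2.8, 5.4] rot [0.27, -0.08, -0.06] rows 0.1
```

Joint 5 is at its limit at this tilt. I'll set the panel down with a little less tilt (0.28 rad), and it will settle back when released.

```bash
python3 -c "
from h import *
to([.4684,.1893,.0980],[-164,0,-73.7]);to([.4684,.1893,.0932],[-164,0,-73.7])"
```

```text
lin [0.9, -4.7, 1.6] rot [-3.23, -0.08, -0.06] rows 0.5
lin [0.9, -3.1, 6.2] rot [-3.23, -0.08, -0.06] rows 0.5
```

Request:
step_arm --rotation '[[-1.6,0,0],[-3.2,0,0],[-3.2,0,0],[-3.2,0,0],[-3.2,0,0],[-3.2,0,0],[-3.2,0,0]]' --linear '[[0.5,-2.3,0.8],[1,-4.7,1.6],[1,-4,3],[1,-3.5,4.5],[1,-3.1,6.2],[1,-3.1,6.2],[1,-3.1,6.2]]' --hand '[0.05,0.05,0.05,0.05,0.05,0.05,0.05]'

```text
time: 8.45
position: [0.4688, 0.1893, 0.0934]
tcp_rot: [-163.9, -0.0, -73.7]
ft_force: [0.3, 1.0, 0.9]
opening: 0.107
gripper_force: 44.9
```

```bash
python3 f.py;python3 -c "
from h import *
print(get_obs()['qpos'].round(2))"
```

```text
[468.75 189.27  93.36] [-163.88   -0.04  -73.75] 0.10698244730415911 44.94088590145111 [0.34 1.04 0.95]
0.58 984 916 x= [-0.   -0.29 33.41] tilt 0.2782476353580955 yawdev -0.00018450762923711498 y [-59.46  59.67] z [ 19.05 137.82]
[ 43.06  13.12 -46.94  25.34 -17.08 -50.27]
```

The panel touches the base and is centred. Releasing and withdrawing.

Request:
step_arm --rotation '[[0,0,0],[0,0,0],[0,0,0],[0,0,0],[0,0,0],[0,0,0],[0,0,0],[0,0,0],[0,0,0],[0,0,0],[0,0,0],[0,0,0],[0,0,0],[0,0,0],[0,0,0]]' --linear '[[0,0,0],[0,0,0],[0,0,0],[0,0,0],[0,0,0],[0,0,0],[0,2,-10],[0,4,-20],[0,6,-35],[0,8,-50],[0,10,-70],[0,10,-95],[0,10,-115],[0,10,-125],[0,10,-125]]' --hand '[0.3,0.45,0.55,0.55,0.55,0.55,0.55,0.55,0.55,0.55,0.55,0.55,0.55,0.55,0.55]'

```text
time: 9.8
position: [0.4266, 0.1777, 0.213]
tcp_rot: [-163.7, 0.1, -73.8]
ft_force: [0.4, -0.2, -0.9]
opening: 0.554
gripper_force: 0.0
```

```bash
python3 f.py; python3 -c "
from h import *
for c in ['wrist','top']:
    s=snapshot(c);P=cloud(s);
    if c=='wrist': save(s,'w5.png')
    for n in ['retainer_pin','retainer_pivot']:
        for r in spot_point(n,c)[:1]: print(c,n,round(r['p'],2),w(s,r['location']).round(4))
    m=(s['depth']>0)&(np.hypot(P[...,0]-.6355,P[...,1]-.259)<.025)&(abs(P[...,2]-.085)<.027)
    print(m.sum(),cv2.minAreaRect(P[m][:,:2].astype(np.float32)*1000) if m.sum()>8 else 0)
"
```

```text
[426.62 177.71 212.96] [-163.72    0.08  -73.77] 0.5536007171898539 0.0 [ 0.36 -0.22 -0.91]
0.64 1158 1059 x= [-0.   -0.36 34.26] tilt 0.3428435551893424 yawdev -0.0017399848432497302 y [-59.68  58.43] z [ 20.34 136.56]
wrist retainer_pin 0.64 [0.6345 0.2607 0.0852]
wrist retainer_pivot 0.82 [0.529  0.1046 0.0863]
831 ((628.8482055664062, 254.0644989013672), (32.81365203857422, 13.59448528289795), 47.383888244628906)
top retainer_pivot 0.69 [0.5243 0.1066 0.0801]
57 ((628.9452514648438, 253.13998413085938), (26.833332061767578, 13.2369966506958), 43.72072982788086)
```

View pics/w5.png

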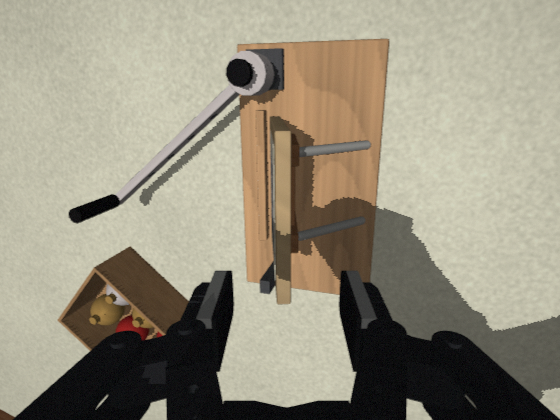

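The panel leans at 0.343 rad, is centred and free, and the arm is still open at (95,205). Next I check the black stop post at about (267,280) for finger clearance.

```bash
python3 -c "
from h import *
s=dict(np.load('w3.npz'))
s2=snapshot('scene')
a=np.radians(16.3)
for s in (s2,dict(np.load('top0.npz')),dict(np.load('scene0.npz'))):
    q=(cloud(s)-[.4663,.1866,0])@np.array([[np.cos(a),-np.sin(a),0],[np.sin(a),np.cos(a),0],[0,0,1]])*1000
    m=(s['depth']>0)&(q[...,1]>75)&(q[...,1]<125)&(abs(q[...,0])<60)&(q[...,2]>20)
    print(m.sum(),np.percentile(q[m],[3,50,97],axis=0).round(1).tolist())
to([.6353,.2601,.19],[180,0,-125.3]);to([.6353,.2601,.19],[180,0,-125.3-180])
to([.6353,.2601,.076],[180,0,-125.3],([.6353,.2601,.19],[180,0,-125.3]))
print(get_obs()['qpos'].round(1))
"
```

```text
50 [[20.1, 90.2, 21.7], [27.5, 95.2, 41.6], [31.8, 104.5, 54.8]]
37 [[20.6, 91.2, 22.2], [25.1, 96.0, 51.5], [29.9, 105.9, 57.5]]
49 [[20.3, 89.6, 21.2], [27.2, 95.0, 40.2], [30.3, 105.5, 54.3]]
lin [-21.9, -210.4, 80.1] rot [-14.88, 7.02, 51.16] rows 7.5
lin [-21.9, -210.4, 80.1] rot [-8.44, -17.88, -127.51] rows 18.0
lin [0.0, -0.0, 114.0] rot [0.0, 0.0, 0.0] rows 2.7
[ 48.1  -0.9 -38.7  13.4 -39.4 -41.3]
```

Stop post's top is at 57 mm, so the fingertips at 76 mm clear it. Moving above the pin and opening.

Request:
step_arm --rotation '[[-14.9,7,51.2],[-14.9,7,51.2],[-14.9,7,51.2],[-14.9,7,51.2],[-14.9,7,51.2],[-14.9,7,51.2],[-14.9,7,51.2],[-14.9,7,51.2],[-14.9,7,51.2],[-14.9,7,51.2],[-14.9,7,51.2],[-14.9,7,51.2],[-14.9,7,51.2]]' --linear '[[-21.9,-210.4,80],[-21.9,-210.4,80],[-21.9,-210.4,80],[-21.9,-210.4,80],[-21.9,-210.4,80],[-21.9,-210.4,80],[-21.9,-210.4,80],[-21.9,-210.4,80],[-21.9,-210.4,80],[-21.9,-210.4,80],[-21.9,-210.4,80],[-21.9,-210.4,80],[-21.9,-210.4,80]]' --hand '[0.6,0.6,0.6,0.6,0.6,0.6,0.6,0.6,0.6,0.6,0.6,0.6,0.6]'

```text
time: 11.33
position: [0.6348, 0.2604, 0.1917]
tcp_rot: [-180.0, 0.1, -125.3]
ft_force: [-0.3, 0.2, 0.2]
opening: 0.597
gripper_force: 0.0
```

```bash
python3 -c "
from h import *
o=get_obs();print(o['position'],o['tcp_rot'],o['qpos'].round(1))
s=snapshot('wrist');save(s,'w6.png');P=cloud(s)
for r in spot_point('retainer_pin','wrist')[:1]: print(r['p'],w(s,r['location']).round(4))
m=(s['depth']>0)&(np.hypot(P[...,0]-.6355,P[...,1]-.259)<.03)&(abs(P[...,2]-.108)<.006)
print(m.sum(),cv2.minAreaRect(P[m][:,:2].astype(np.float32)*1000) if m.sum()>8 else 0)
to([.6353,.2601,.076],[180,0,-125.3])
"
```

```text
[0.63482829 0.26036735 0.19171105] [-1.79999629e+02  1.32347279e-01 -1.25258074e+02] [ 35.7  29.4   6.7  -0.  -67.1 -71. ]
0.93 [0.6337 0.2573 0.0848]
361 ((635.1348876953125, 260.49407958984375), (13.311139106750488, 13.508040428161621), 46.40555953979492)
lin [0.3, -0.4, 115.7] rot [0.0, 0.14, 0.02] rows 2.8
```

View pics/w6.png

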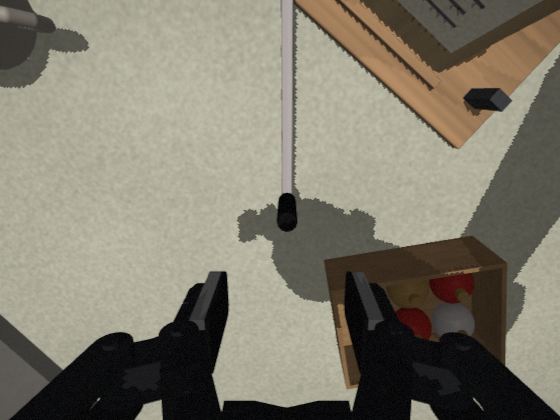

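The pin top at (287,215), measured (0.635, 0.2605), lies on the tool axis. Descending and gripping.

Request:
step_arm --rotation '[[0,0,0],[0,0,0],[0,0,0],[0,0,0],[0,0,0],[0,0,0],[0,0,0],[0,0,0],[0,0,0],[0,0,0],[0,0,0],[0,0,0]]' --linear '[[0,0,30],[0,0,60],[0,0,85],[0,0,105],[0,0,115],[0,0,115],[0,0,115],[0,0,115],[0,0,115],[0,0,115],[0,0,115],[0,0,115]]' --hand '[0.6,0.6,0.6,0.6,0.6,0.6,0.05,0.05,0.05,0.05,0.05,0.05]' --force 30

```text
time: 12.43
position: [0.6359, 0.2616, 0.0784]
tcp_rot: [-180.0, 0.3, -125.3]
ft_force: [-3.2, 3.1, 5.7]
opening: 0.15
gripper_force: 29.5
```

```bash
python3 -c "
from h import *
o=get_obs();print(o['position'],o['tcp_rot'],o['opening'],o['gripper_force'],o['ft_force'])
p=o['position'];R0=Ro.from_euler('xyz',o['tcp_rot'],degrees=True)
V=np.array([.5256,.1050]);r0=p[:2]-V;print(np.linalg.norm(r0),np.degrees(np.arctan2(*r0[::-1])))
L=[];T=[]
for th in list(np.arange(3,52,3.))+[51.6,52.5]:
    c,s=np.cos(np.radians(th)),np.sin(np.radians(th));n=V+np.array([[c,-s],[s,c]])@r0
    L.append(R0.inv().apply(np.r_[n-p[:2],0])*1000);T.append([0,0,-th])
print(np.round(L,1).tolist());print(T)
"
```

```text
[0.63588298 0.26162118 0.07835085] [-179.96795071    0.28352968 -125.28397784] 0.1497924891007946 29.45118248462677 [-3.17642665  3.06842677  5.72744834]
0.19155293983792493 54.8491540034151
[[0.3, 10.0, -0.0], [1.1, 20.0, -0.0], [2.4, 30.0, -0.0], [4.3, 39.8, -0.0], [6.6, 49.6, -0.1], [9.5, 59.2, -0.1], [12.9, 68.6, -0.1], [16.7, 77.9, -0.1], [21.1, 86.9, -0.2], [25.9, 95.7, -0.2], [31.1, 104.3, -0.2], [36.8, 112.5, -0.2], [43.0, 120.4, -0.3], [49.5, 128.1, -0.3], [56.4, 135.3, -0.4], [63.7, 142.2, -0.4], [71.3, 148.7, -0.4], [72.9, 149.9, -0.4], [75.3, 151.8, -0.5]]
[[0, 0, np.float64(-3.0)], [0, 0, np.float64(-6.0)], [0, 0, np.float64(-9.0)], [0, 0, np.float64(-12.0)], [0, 0, np.float64(-15.0)], [0, 0, np.float64(-18.0)], [0, 0, np.float64(-21.0)], [0, 0, np.float64(-24.0)], [0, 0, np.float64(-27.0)], [0, 0, np.float64(-30.0)], [0, 0, np.float64(-33.0)], [0, 0, np.float64(-36.0)], [0, 0, np.float64(-39.0)], [0, 0, np.float64(-42.0)], [0, 0, np.float64(-45.0)], [0, 0, np.float64(-48.0)], [0, 0, np.float64(-51.0)], [0, 0, -51.6], [0, 0, -52.5]]
```

Request:
step_arm --rotation '[[0,0,-3],[0,0,-6],[0,0,-9],[0,0,-12],[0,0,-15],[0,0,-18],[0,0,-21],[0,0,-24],[0,0,-27],[0,0,-30],[0,0,-33],[0,0,-36],[0,0,-39],[0,0,-42],[0,0,-45],[0,0,-48],[0,0,-51],[0,0,-51.6],[0,0,-51.6],[0,0,-51.6]]' --linear '[[0.3,10,0],[1.1,20,0],[2.4,30,0],[4.3,39.8,0],[6.6,49.6,0],[9.5,59.2,0],[12.9,68.6,0],[16.7,77.9,0],[21.1,86.9,0],[25.9,95.7,0],[31.1,104.3,0],[36.8,112.5,0],[43,120.4,0],[49.5,128.1,0],[56.4,135.3,0],[63.7,142.2,0],[71.3,148.7,0],[72.9,149.9,0],[72.9,149.9,0],[72.9,149.9,0]]' --hand '[0.05,0.05,0.05,0.05,0.05,0.05,0.05,0.05,0.05,0.05,0.05,0.05,0.05,0.05,0.05,0.05,0.05,0.05,0.05,0.05]'

```text
time: 14.1
position: [0.4736, 0.2897, 0.0783]
tcp_rot: [-179.5, 0.2, -73.7]
ft_force: [3.0, 3.0, 6.7]
opening: 0.154
gripper_force: 29.9
```

```bash
cat > g.py <<'E'
from h import *
o=get_obs();print(o['position'],o['tcp_rot'],o['opening'],o['gripper_force'],o['ft_force'])
r=o['position'][:2]-[.5256,.1050];print(np.linalg.norm(r),"joint(est)",np.arctan2(r[1],r[0])-np.radians(54.73))
sx=np.array([np.cos(np.radians(16.3)),np.sin(np.radians(16.3))]);print("f along x,y stand",o['ft_force'][:2]@sx,o['ft_force'][:2]@[-sx[1],sx[0]])
s=snapshot("scene");save(s,"fin%d.png"%(o['time']*10),(250,100,450,250),3.5);print("fin%d.png"%(o['time']*10))
E
python3 g.py;python3 f.py
```

```text
[0.47361475 0.28974222 0.07826356] [-179.5374991     0.22517262  -73.72133904] 0.1543419716884186 29.89904075860977 [3.03187938 2.9817355  6.70186112]
0.19191705044664106 joint(est) 0.8898780216296077
f along x,y stand 3.7468877663741043 2.0109379040201762
fin141.png
[473.75 289.8   78.25] [-179.54    0.22  -73.73] 0.14738326426882967 29.921914637088776 [3.38 3.18 6.78]
0.56 1054 924 x= [-0.   -0.36 34.56] tilt 0.34704945593036546 yawdev -0.0012666950426913346 y [-60.31  58.32] z [ 19.44 136.7 ]
0.4 347 269 x= [ 0.01 -0.05 39.3 ] tilt 0.05074761993156656 yawdev 0.011883493673402745 y [-81.35  88.23] z [18.83 98.35]
```

Estimated joint angle is 0.89 rad and the force is mostly the spring's. Pressing a few mm more onto the stop.

Request:
step_arm --rotation '[[0,0,0],[0,0,0],[0,0,0],[0,0,0],[0,0,0],[0,0,0]]' --linear '[[0,1.5,0],[0,3,0],[0,3.5,0],[0,3.5,0],[0,3.5,0],[0,3.5,0]]' --hand '[0.05,0.05,0.05,0.05,0.05,0.05]'

```text
time: 14.75
position: [0.4716, 0.2892, 0.0783]
tcp_rot: [-179.4, 0.2, -73.7]
ft_force: [6.9, 1.8, 5.4]
opening: 0.155
gripper_force: 30.0
```

```bash
python3 g.py;python3 f.py; mv pics/fin1*.png pics/last.png 2>/dev/null; ls pics
```

```text
[0.47158237 0.28918545 0.07830126] [-179.41791393    0.24321307  -73.70417734] 0.15536557625007122 29.950820803642273 [6.86533229 1.81774801 5.44849794]
0.1919431810174979 joint(est) 0.9008565222876316
f along x,y stand 7.099563614862745 -0.18218606380082658
fin147.png
[471.58 289.18  78.3 ] [-179.42    0.24  -73.7 ] 0.1571315512250916 29.949992895126343 [6.67 2.67 5.87]
0.81 1002 924 x= [ 0.   -0.36 34.5 ] tilt 0.3440964406185046 yawdev 0.0016276195652384473 y [-60.19  58.44] z [ 18.95 136.61]
crop0.png
fin141.png
fin147.png
s2.png
scene0.png
top0.png
w1.png
w3.png
w5.png
w6.png
```

View pics/fin147.png

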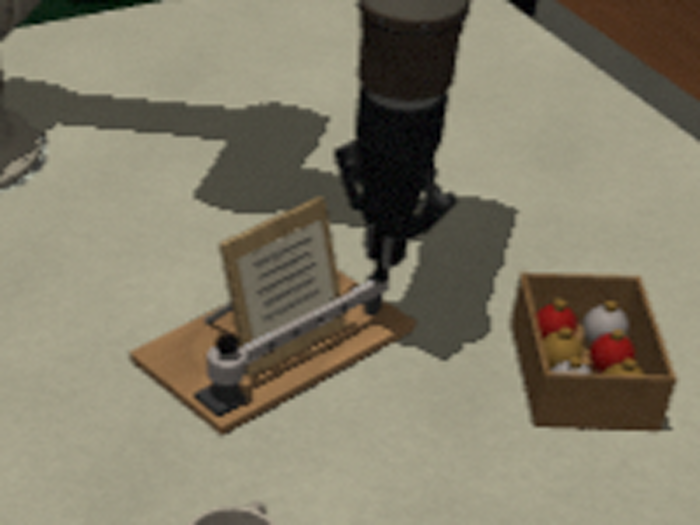

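The panel leans behind the arm, the arm lies across its front (from (225,360) to (375,290)), and the gripper holds the pin at the stop. Handing in.

```bash
python3 -c "
from rig import *
print(sign_off())"
```

```text
the job is handed in; nothing more can be done
None
```

The notice panel leans centred in the stand, about 0.34 rad back, and the gripper is holding the retaining arm against its stop (about 0.90 rad by my estimate); the job is handed in, but no verdict was reported back.

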